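# Bring the mini drawers round to the front and shut the open one

## Robot

A 6-joint arm with a two-finger parallel gripper is mounted at the origin on the work surface. World frame = base frame: x ahead of the robot, y to its left, z up, the work surface at z = 0. Lengths are in mm, angles in rad, forces in N, time in s.
With the tool pointing down it reaches from about 350 to 775 mm from the base axis. Payload 7.3 kg.
Tool frame: the origin (TCP) lies at the very end of the fingers, on their centre line; the grasp point (between the pads) lies 19 mm behind it (bot.tcp_to_grasp is the distance from the TCP to the grasp point, in mm); z points along the fingers, y is the direction in which the jaws open and shut (so a half turn about z gives the same grasp; the last joint's range is limited). The gripper opens to 92 mm and grips with 3 to 60 N. Pads are 19 mm wide; open, the fingers measure 130 mm over their backs; the gripper's body (75 mm by 190 mm) begins 47 mm behind the grasp point.
Start: joints at [1.08, 0.342, 1.524, -0, 1.275, -0.146], TCP at [177.441, 494.125, 226.741] pointing down, gripper open.
Joint ranges: [-2.53, 2.53], [-0.77, 2.02], [0.04, 2.7], [-1, 4.14], [0.28, 2.66], [-3.11, 3.11]. Speed limits (rad/s): [2.57, 2.57, 3.14, 3.14, 3.14, 3.14].

## Interface

Orientations are given as [roll, pitch, yaw] about the fixed x, y, z axes, in that order (R = Rz(yaw) Ry(pitch) Rx(roll)).
In Python, from plant import bot gives the robot as it stands. The module is installed in compiled form; this text tells all that it offers.
- The arm moves only by the tool carry_out, never from a script. Its argument "motion" is a list of rows, each a list of 5 numbers: the closure, from 0 (fully open) to 1 (shut), then the shift along the tool's x, y, z in mm, then the turn about the tool's z in degrees. In form: [[claw, dx, dy, dz, spin], ...]. A call has 1 to 10 rows; each row is the pose to reach, as a shift and turn from the pose measured when the call began, along the tool's axes at that moment; what a row does not reach only later rows make up. A row lasts 1/8 s, in which the tool goes at most 62.5 mm and 10.7 degrees, less where a joint would pass 70% of its speed; a pose out of reach is approached as far as the arm can. A call with a gripper value outside its range is refused whole. The fingers move at their own pace and stop on an object; the grip force is fixed at half the most. Time passes only in rows, so rows that repeat a pose let the fingers close. It gives the time, the measured TCP pose, the force and the opening at its end, in the units of the state.
- bot.get_obs(): the state, without advancing time (a new reading comes with each control period).
- bot.capture(name): name is "scene" or "top" or "wrist"; returns a dict with "color" (480x640x3 uint8, red, green, blue), "depth" (480x640 float32, mm along the optical axis (not along the pixel's ray), 0 where there is no reading), "K" (3x3 intrinsics, pixels), "k1" (the pictures are not rectified: a ray, as slopes to the right and down, at radius r is drawn at 1 + k1 r^2 times it, then the intrinsics apply), "camera_from_world" (4x4, takes a point from world to camera coordinates). Camera axes: x right, y down, z forward; pixel columns grow to the right and rows downward; lengths in mm; the calibration is good to about 2 mm. A picture is of the moment at which its call begins.
- bot.close_job(): hands the job in, once; it reports no verdict.
The state is a dict: "time": time; "joint_positions": joint angles; "dq": joint speeds; "tau": joint torques, N m; "tool_pos": TCP position; "tcp_rot": TCP orientation; "contact_force": force on the tool from outside, world axes, zero at the start; "moment": the same for the moment, N m; "grip_width": finger opening in mm.
Only numpy, scipy, OpenCV 4.12 (cv2) and the standard library are available. Lean on these libraries where they do the work, as an engineer would, in place of code of your own. Each camera call takes 0.05 s, during which the arm holds its last target.

## Task

Turn the round desk carousel by pushing its rim posts with the fingertips until the fronts of the little drawers face squarely out over the pointed tab of the carousel's base; then, once they face that way, push the top drawer, which has been left open, fully shut. Do not push on the casing of the drawer unit or on the things riding on the carousel: they must stay standing in their places. Pick nothing up, and leave everything else on the desk alone.

Things in the scene. Friction and masses are not known exactly. Their poses are not given: they have to be found in the camera images.
- base: The fixed wooden base under the carousel: a disc of radius 110 mm, 13 mm thick, fixed to the desk. Origin on the carousel's axis at desk level; z up; a 40 mm wide, 10 mm high pointed metal tab sticks out from under the turning disc along its -x axis: that direction is the front, which is turned somewhat differently each time.
- tab_tip (a point): The tip of the base's pointed tab, 215 mm from the axis, 10 mm above the desk.
- carousel: The turning wooden disc, radius 155 mm, 16 mm thick, its top 30 mm above the desk. Origin on the axis at the disc's underside (14 mm above the desk); z up. It turns endlessly either way about z; about 0.15 N m of friction stops it where it is left. The drawer fronts look along its -x axis.
- post (a point): Middle of the top of one of six upright wooden posts near the disc's rim: push these to turn it. Each is 14 mm in diameter and stands 55 mm above the disc (tops 85 mm above the desk), centre 140 mm from the axis, at 30 (this one), 90, 150, 210, 270 and 330 degrees from the disc's +x axis, anticlockwise from above.
- front_mark (a point): The point of the disc's upper rim edge straight before the middle of the drawer fronts: 155 mm from the axis along the disc's -x, 30 mm above the desk. It must come over the base's tab.
- casing: The outer casing of the teal plastic drawer unit fixed at the middle of the disc and turning with it: 100 x 100 mm, 90 mm tall, top 120 mm above the desk (origin as the carousel's). It is not to be pushed.
- drawer_top (a joint): How far the top drawer stands open, m: 0 shut, 0.055 fully out. It slides along the disc's -x to open, with about 0.8 N of friction, and stays where it is left. Its front panel is 98 mm wide and 26 mm tall, flat, with no handle (only a dark finger mark), and stands 8 mm proud of the casing when shut.
- top_front (a point): The centre of the outer face of the top drawer's front panel, 104 mm above the desk; 50 mm from the axis when the drawer is shut.
- drawer_mid (a joint): The middle drawer, below the top one, same size: 0 shut, grows as it opens. It starts shut and stays so.
- drawer_low (a joint): The lowest drawer: 0 shut, grows as it opens. It starts shut and stays so.
- cup: Stainless steel cup, 54 mm across, 70 mm tall. Origin at the centre of its underside, z up. It rides loose on the carousel's disc, in one of three places 88 mm from the axis (behind the drawer unit or at either side of it); underside 30 mm above the desk. Leave it alone. 
- die: Chunky white plastic die, 28 mm. Origin at the centre of its underside. It rides loose on the carousel's disc, in one of three places 88 mm from the axis (behind the drawer unit or at either side of it); underside 30 mm above the desk. Leave it alone. 
- peg: Wooden spring clothes peg, lying flat, 68 x 18 x 10 mm, long along its x. Origin at the centre of its underside. It rides loose on the carousel's disc, in one of three places 88 mm from the axis (behind the drawer unit or at either side of it); underside 30 mm above the desk. Leave it alone. 
- pot: Beige ceramic pot of pencils, 80 mm across, 90 mm tall, about 160 mm to the pencil points. Origin at the centre of its underside. Stands loose on the desk beside the carousel; leave it alone.
- stapler: Grey and black stapler, 125 x 34 x 55 mm. Origin at the centre of its underside. Stands loose on the desk beside the carousel; leave it alone.
- tape: Roll of brown tape lying flat, 72 mm across, 19 mm high. Origin at the centre of its underside. Stands loose on the desk beside the carousel; leave it alone.
- glue: White glue stick standing upright, 32 mm across, 85 mm tall. Origin at the centre of its underside. Stands loose on the desk beside the carousel; leave it alone.

How it is judged:
By the outcome, as a careful person would: the job done as asked, in the order asked, and still so for the second after the job is handed in, with the robot touching nothing.
It also fails if it takes over 72 s, if anything falls off the work surface, if the arm or the gripper's body presses on something with over 40 N, if the wrist force passes 120 N, or if a joint passes its speed limit or range.

## Working session

There is one attempt and no reset: what is moved stays moved. The work goes in short steps, Python scripts to look and compute and a tool call to move; the robot and the scene stay as the last step left them, time stands still between calls to the robot, and variables do not carry over. Pictures are saved under pics/ and viewed, and the job is handed in when it is done.

Besides the shell and the picture viewer there is one more tool, called after "Emit:" as name([rows], argument=value, ...), one row to a line, values as JSON. carry_out: Moves the arm, as the interface text tells. Its arguments: {"type":"object","properties":{"motion":{"type":"array","items":{"type":"array","items":{"type":"number"}}}},"required":["motion"]}

```bash
mkdir -p pics; cat > h.py <<'E'
import numpy as np, cv2
from plant import bot
def snap(n,f):
    c=bot.capture(n); cv2.imwrite('pics/'+f,c['color'][:,:,::-1]); np.savez('pics/'+f+'.npz',**{k:np.array(v) for k,v in c.items()}); return c
def load(f): return dict(np.load('pics/'+f+'.npz'))
def ray(c,u,v):
    K=c['K'];x=(u-K[0,2])/K[0,0];y=(v-K[1,2])/K[1,1];k=float(c['k1'])
    a,b=x,y
    for _ in range(20):
        s=1+k*(a*a+b*b);a,b=x/s,y/s
    return np.array([a,b,1.])
def onplane(c,u,v,z):
    T=c['camera_from_world'];R=T[:3,:3];t=T[:3,3];o=-R.T@t;d=R.T@ray(c,u,v)
    return o+d*(z-o[2])/d[2]
def proj(c,p):
    T=c['camera_from_world'];q=T[:3,:3]@np.array(p,float)+T[:3,3];a,b=q[0]/q[2],q[1]/q[2]
    s=1+float(c['k1'])*(a*a+b*b);K=c['K'];return K[0,0]*a*s+K[0,2],K[1,1]*b*s+K[1,2]
def cloud(c):
    h,w=c['depth'].shape;K=c['K'];uu,vv=np.meshgrid(np.arange(w),np.arange(h))
    x=(uu-K[0,2])/K[0,0];y=(vv-K[1,2])/K[1,1];a,b=x.copy(),y.copy();k=float(c['k1'])
    for _ in range(20):
        s=1+k*(a*a+b*b);a,b=x/s,y/s
    d=c['depth'];P=np.stack([a*d,b*d,d],-1);T=c['camera_from_world']
    W=(P-T[:3,3])@T[:3,:3];W[d==0]=np.nan;return W
E
python3 - <<'E'
from h import *
for n in('scene','top','wrist'): 
    c=snap(n,n+'0.png'); print(n,c['K'].tolist(),c['k1'],np.round(c['camera_from_world'],3).tolist())
print(bot.get_obs())
E
```

```text
scene [[595.8913169948265, 0.0, 313.5099791355187], [0.0, 595.8913169948265, 234.42811778457505], [0.0, 0.0, 1.0]] -0.13198511050560377 [[-0.809, 0.587, 0.001, 492.792], [0.47, 0.649, -0.599, -169.809], [-0.352, -0.484, -0.801, 1631.402], [0.0, 0.0, 0.0, 1.0]]
top [[561.5204246564842, 0.0, 320.97745482984715], [0.0, 561.5204246564842, 230.5096709189285], [0.0, 0.0, 1.0]] 0.05253826814662491 [[-0.03, -1.0, -0.008, -32.608], [-0.988, 0.031, -0.15, 582.456], [0.15, 0.004, -0.989, 1522.412], [0.0, 0.0, 0.0, 1.0]]
wrist [[349.8659714416558, 0.0, 317.38343580812983], [0.0, 349.8659714416558, 240.54816971952815], [0.0, 0.0, 1.0]] -0.0234734971404984 [[0.338, 0.941, -0.002, -522.881], [0.907, -0.325, 0.266, -32.782], [0.25, -0.092, -0.964, 390.147], [0.0, 0.0, 0.0, 1.0]]
{'time': 0.15, 'joint_positions': array([ 1.07999988e+00,  3.42575701e-01,  1.52474925e+00, -4.50571299e-06,
        1.27536844e+00, -1.46009202e-01]), 'dq': array([ 0.00031663, -0.00296045, -0.00288613,  0.00041921,  0.00191834,
        0.00145464]), 'tau': array([ 1.23676073e-03, -4.31470227e+01, -2.44355321e+01,  7.17121898e-02,
        5.37495827e-02, -1.10368717e-04]), 'tool_pos': array([177.30285189, 493.86418533, 226.21471558]), 'tcp_rot': array([-3.14050300e+00, -1.55884478e-04,  2.79680663e+00]), 'contact_force': array([0.20775487, 0.35528466, 0.51115365]), 'moment': array([ 0.03577894,  0.02875794, -0.00440273]), 'grip_width': 91.63818475690798}
```

View pics/scene0.png

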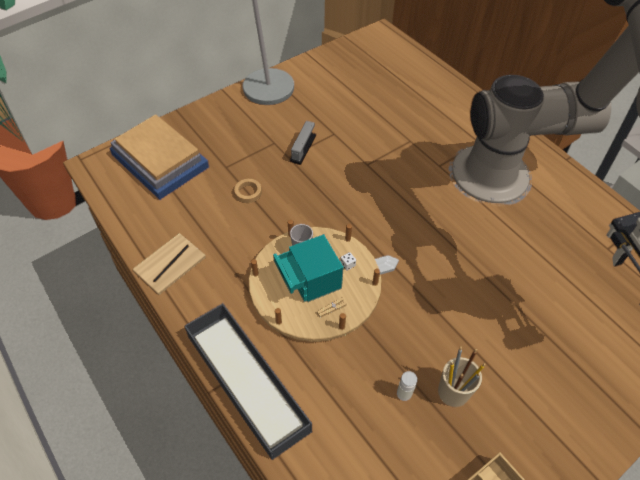

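View pics/top0.png

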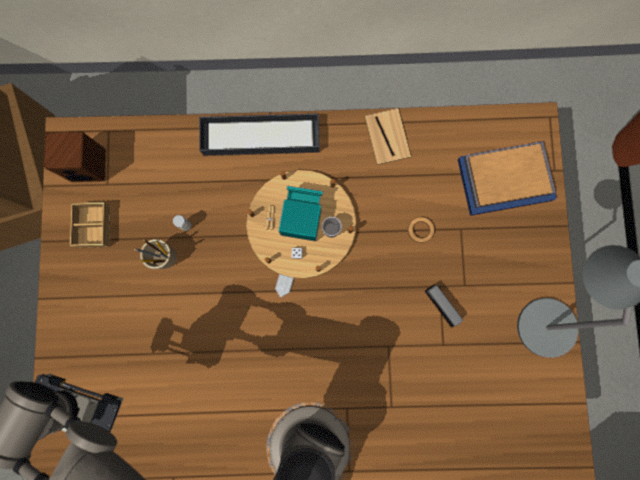

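View pics/wrist0.png

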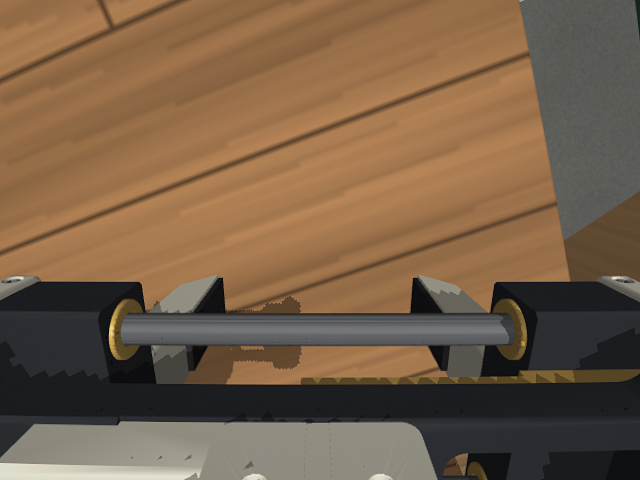

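The top view shows the tab tip near (283,295), the disc centre near (301,223), and the open drawer near (303,193), facing away from the robot. A turn of about half a revolution is needed.

```bash
python3 - <<'E'
from h import *
for n,b in(('top',(235,160,365,305)),('scene',(240,210,410,345))):
    im=cv2.imread(f'pics/{n}0.png');c=im[b[1]:b[3],b[0]:b[2]]
    cv2.imwrite(f'pics/{n}0z.png',cv2.resize(c,None,fx=4,fy=4,interpolation=cv2.INTER_CUBIC))
c=load('top0.png');W=cloud(c);hsv=cv2.cvtColor(c['color'],cv2.COLOR_RGB2HSV)
z=W[...,2];x=W[...,0];y=W[...,1]
roi=np.zeros(z.shape,bool);roi[160:305,235:365]=1
m=roi&(abs(z-30)<5)
P=W[m][:,:2]
h=cv2.convexHull(P.astype(np.float32))[:,0]
print('n',m.sum(),cv2.minEnclosingCircle(P.astype(np.float32)))
A=np.c_[2*h,np.ones(len(h))];s=np.linalg.lstsq(A,(h**2).sum(1),rcond=None)[0];print('circ',s[:2],np.sqrt(s[2]+s[0]**2+s[1]**2))
# teal
t=roi&(hsv[...,0]>80)&(hsv[...,0]<100)&(hsv[...,1]>120)
m=t&(abs(z-120)<4)
print('casing top',m.sum(),cv2.minAreaRect(W[m][:,:2].astype(np.float32)))
for lo,hi in((70,92),(92,110)): 
  m=roi&(z>lo)&(z<hi); print(lo,m.sum())
# dark posts
v=hsv[...,2]; m=(roi&(z>75)&(z<95)&~t).astype(np.uint8)
n,l,st,ce=cv2.connectedComponentsWithStats(m)
for i in range(1,n):
    if st[i,4]>4: print(ce[i],st[i,4],onplane(c,*ce[i],85)[:2])
# tab grey
m=(roi&(hsv[...,1]<60)&(hsv[...,2]>120)&(z<20)).astype(np.uint8)
n,l,st,ce=cv2.connectedComponentsWithStats(m)
for i in range(1,n):
    if st[i,4]>20:
        q=np.argwhere(l==i);print('tab',ce[i],st[i,4],np.array([onplane(c,p[1],p[0],10)[:2] for p in q]).mean(0)); 
        k=q[q[:,0].argmax()];print(k,onplane(c,k[1],k[0],10))
E
```

```text
n 5648 ((607.1653442382812, 7.229445934295654), 154.53709411621094)
circ [607.0657599    7.30051038] 153.86346786780126
casing top 1008 ((623.34130859375, 2.380767822265625), (96.6970443725586, 125.64794158935547), 79.13151550292969)
70 279
92 410
[282.13043478 173.2173913 ] 23 [737.94079374  51.66079743]
[332. 181.] 21 [711.61060441 -85.01598484]
[249.2173913  211.34782609] 23 [633.91725755 143.58736775]
[325.58823529 220.70588235] 17 [601.50747083 -63.94072511]
[336.04545455 221.5       ] 22 [598.42327422 -92.30673399]
[350. 228.] 21 [ 579.34989111 -129.55515178]
[266.33333333 259.125     ] 24 [501.58160683  98.92036888]
[317.23809524 267.61904762] 21 [474.42074615 -37.51601735]
tab [283.29241877 284.75812274] 277 [435.61744609  60.0920348 ]
[296 280] [404.54832625  69.9117018   10.        ]
```

```bash
ls pics
```

```text
scene0.png
scene0.png.npz
scene0z.png
top0.png
top0.png.npz
top0z.png
wrist0.png
wrist0.png.npz
```

View pics/top0z.png

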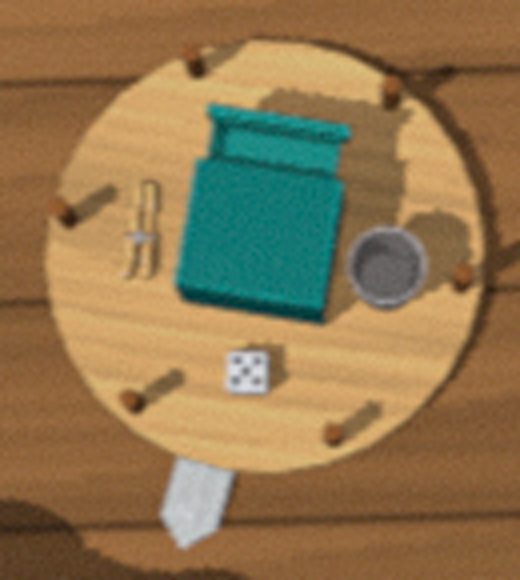

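View pics/scene0z.png

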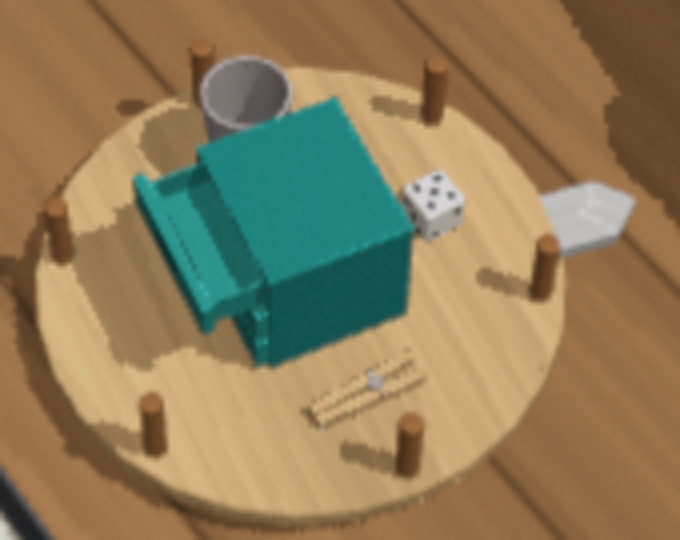

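The picture shows the tab tip at about (280.8,297) in the top view and six post tops, with the cup on the right, the peg on the left and the die at the back. I'll fit the angles next.

```bash
cat >> h.py <<'E'
def fit(c,Cg=np.array([606.,7.]),verbose=1):
    hsv=cv2.cvtColor(c['color'],cv2.COLOR_RGB2HSV);W=cloud(c);z=W[...,2]
    r=np.hypot(W[...,0]-Cg[0],W[...,1]-Cg[1])
    m=((z>77)&(z<95)&(r>122)&(r<160)).astype(np.uint8)
    n,l,st,ce=cv2.connectedComponentsWithStats(m)
    return np.array([onplane(c,*ce[i],85)[:2] for i in range(1,n) if st[i,4]>8])
def phase(P,C):
    a=np.degrees(np.arctan2(*(P-C).T[::-1])); p=np.degrees(np.angle(np.exp(1j*np.radians(a*6)).sum()))/6
    return a,p   # posts at p mod 60
E
python3 - <<'E'
from h import *
from scipy.optimize import least_squares
for n in('top','scene'):
    c=load(n+'0.png'); P=fit(c);
    if len(P)<3: print(n,P);continue
    A=np.c_[2*P,np.ones(len(P))];s=np.linalg.lstsq(A,(P**2).sum(1),rcond=None)[0];C=s[:2]
    print(n,np.round(P,1).tolist(),C,np.sqrt(s[2]+C@C)); a,p=phase(P,C);print(np.round(a,1),p)
    if n=='top': u=(280.75,297)
    else: u=(240+634/4,210+200/4)
    t=onplane(c,*u,10)[:2];d=t-C;print('tip',t,np.hypot(*d),np.degrees(np.arctan2(d[1],d[0])))
c=load('top0.png')
# casing+front points: zoom corners
for q,zz in(((207,106),117),((350,130),117),((195,157),120),((343,182),120)):
    print(onplane(c,235+q[0]/4,160+q[1]/4,zz))
# glue, pot, tape, stapler
W=cloud(c)
for nm,u in(('glue',(181,221)),('pot',(155,253)),('tape',(421,240)),('stap',(444,306)),('lampbase',(548,327)),('tray',(260,153)),('box',(90,225))): print(nm,np.round(W[u[1],u[0]],0))
E
```

```text
top [[738.0, 51.4], [711.6, -85.0], [633.9, 143.6], [579.3, -129.6], [501.7, 99.6], [474.4, -37.5]] [606.29593832   6.99870655] 139.37937248419178
[  18.6  -41.1   78.6 -101.2  138.5 -161.3] 18.67116710967066
tip [401.7058026   67.86416591] 213.45193317224764 163.43228563399717
scene [[584.8, -128.7], [480.2, -36.3], [717.1, -82.9], [507.3, 100.4], [744.4, 55.1], [638.7, 145.9]] [612.33309219   8.64281069] 139.67328688059447
[-101.3 -161.2  -41.1  138.9   19.4   79.1] 18.949432921684707
tip [406.15929641  72.60758075] 215.86830678601186 162.76366142776865
[692.58685063  37.69748426 117.        ]
[673.07580962 -57.88695377 117.        ]
[657.25496806  46.27100706 120.        ]
[637.12902194 -52.13667095 120.        ]
glue [613. 328.  87.]
pot [538. 423.   2.]
tape [ 548. -330.   28.]
stap [ 363. -376.   57.]
lampbase [ 300. -656.   32.]
tray [819. 120.  12.]
box [617. 592.  41.]
```

Posts are at 18.7°+60k, so the drawers now face about -11.3°. The tab is at about 163.1°, so the disc must turn about +174.4° anticlockwise. I'll push the post at -161.3° with shut fingers, approaching from -178°.

Emit:
carry_out([
  [1,-44,-36,0,10],
  [1,-88,-73,0,20],
  [1,-132,-109,0,30],
  [1,-176,-146,0,40],
  [1,-220,-182,0,50],
  [1,-264,-218,0,60],
  [1,-308,-255,0,70],
  [1,-352,-291,0,80],
  [1,-396,-327,0,90],
  [1,-440,-364,0,100],
])

```text
time: 1.4
tool_pos: [469.0, 0.7, 226.5]
tcp_rot: [-3.142, 0.001, 1.045]
contact_force: [0.8, -0.1, 0.2]
grip_width: 0.6
```

Emit:
carry_out([
  [1,0,0,0,10],
  [1,0,0,0,20],
  [1,0,0,0,30],
  [1,0,0,30,40],
  [1,0,0,60,50],
  [1,0,0,100,58],
  [1,0,0,130,58],
  [1,0,0,155,58],
  [1,0,0,171,58],
  [1,0,0,171,58],
])

```text
time: 2.65
tool_pos: [467.9, 0.8, 54.4]
tcp_rot: [3.141, 0.004, 0.033]
contact_force: [-0.3, 0.4, 0.6]
grip_width: 0.3
```

```bash
python3 - <<'E'
from h import *
snap('scene','s1.png');c=snap('wrist','w1.png')
im=cv2.imread('pics/s1.png')[190:360,230:420];cv2.imwrite('pics/s1z.png',cv2.resize(im,None,fx=3.5,fy=3.5))
print(bot.get_obs()['tool_pos'],bot.get_obs()['contact_force'])
E
```

```text
[469.13396461   0.58999656  55.81812246] [ 0.86553489 -0.65511608 -0.10873125]
```

View pics/s1z.png

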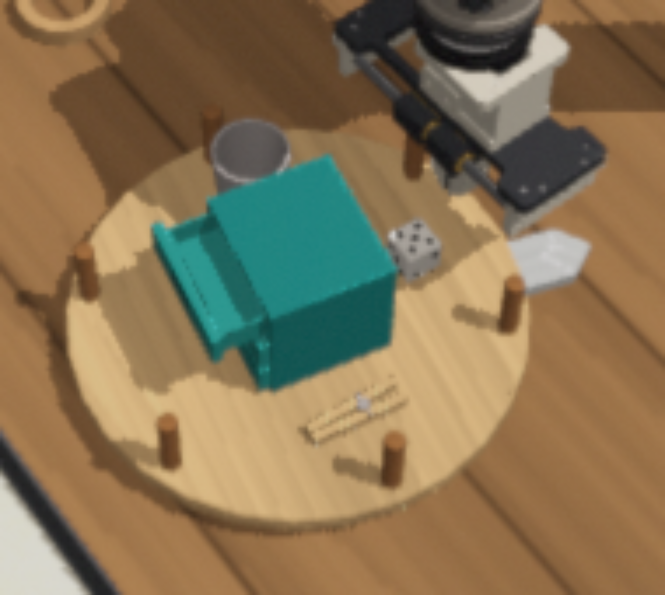

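View pics/w1.png

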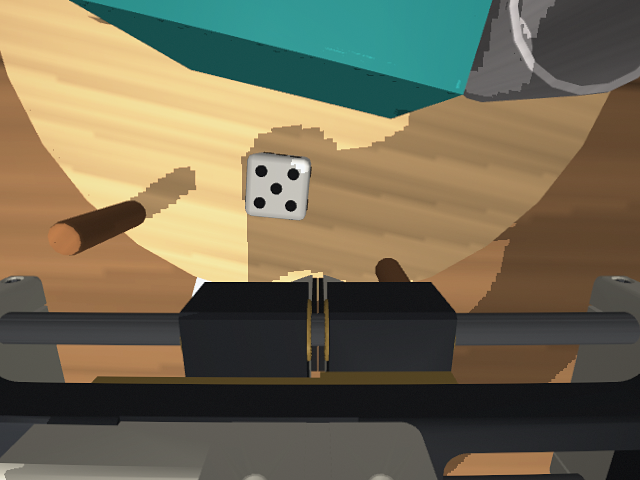

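The view shows the shut fingers inside the rim, with the target post to their right and nothing else touched. I'll work out the arc rows now.

```bash
cat >> h.py <<'E'
from scipy.spatial.transform import Rotation as Ro
C0=np.array([608.,7.5])
def rows(pts,z=55,claw=1):
    "pts: (x,y,yaw_deg[,z])"
    o=bot.get_obs();R=Ro.from_euler('xyz',o['tcp_rot']).as_matrix();p=o['tool_pos'];y0=np.degrees(o['tcp_rot'][2])
    out=[]
    for q in pts:
        zz=q[3] if len(q)>3 else z
        d=R.T@(np.array([q[0],q[1],zz])-p); s=(y0-q[2]+180)%360-180
        out.append([claw]+[int(round(v)) for v in d]+[int(round(s))])
    print(out)
def arc(phis,r=140,**k): rows([(C0[0]+r*np.cos(np.radians(f)),C0[1]+r*np.sin(np.radians(f)),f+180) for f in phis],**k)
E
python3 - <<'E'
from h import *
arc([-178+5*i for i in range(1,11)])
E
```

```text
[[1, 0, 10, 1, -5], [1, 1, 22, 1, -10], [1, 4, 34, 1, -15], [1, 8, 46, 1, -20], [1, 12, 57, 1, -25], [1, 18, 68, 1, -30], [1, 24, 78, 1, -35], [1, 32, 88, 1, -40], [1, 40, 97, 1, -45], [1, 49, 105, 1, -50]]
```

Emit:
carry_out([
  [1,0,10,1,-5],
  [1,1,22,1,-10],
  [1,4,34,1,-15],
  [1,8,46,1,-20],
  [1,12,57,1,-25],
  [1,18,68,1,-30],
  [1,24,78,1,-35],
  [1,32,88,1,-40],
  [1,40,97,1,-45],
  [1,49,105,1,-50],
])

```text
time: 4.0
tool_pos: [521.9, -103.0, 55.9]
tcp_rot: [3.141, 0.001, 0.909]
contact_force: [-0.9, 1.2, -0.0]
grip_width: 0.3
```

```bash
python3 - <<'E'
from h import *
snap('top','t2.png');c=snap('scene','s2.png')
im=cv2.imread('pics/s2.png')[190:360,230:420];cv2.imwrite('pics/s2z.png',cv2.resize(im,None,fx=3.5,fy=3.5))
o=bot.get_obs();p=o['tool_pos'][:2]-C0;print(np.degrees(np.arctan2(p[1],p[0])),np.hypot(*p),np.degrees(o['tcp_rot'][2]),o['contact_force'])
P=fit(c,np.array([612.,8.5]));print(P,phase(P,np.array([612.3,8.6])))
arc([-128+5*i for i in range(1,11)])
E
```

```text
-127.47380534079583 139.91407351329406 51.90328011011698 [-0.39346369 -0.44769487  0.1750111 ]
[[ 5.36232496e+02 -1.00769108e+02]
 [ 4.73241264e+02  5.60325517e-01]
 [ 6.89588598e+02 -1.07428271e+02]
 [ 5.34418018e+02  1.25446618e+02]
 [ 7.51582552e+02  1.80715200e+01]
 [ 6.74009405e+02  1.34045600e+02]] (array([-124.81906852, -176.69113055,  -56.33167471,  123.68471595,
          3.89024987,   63.80642905]), np.float64(2.362632771021238))
[[1, 0, 11, 1, -5], [1, 2, 23, 1, -10], [1, 5, 35, 1, -15], [1, 8, 47, 1, -20], [1, 13, 58, 1, -25], [1, 19, 69, 1, -30], [1, 25, 79, 1, -35], [1, 33, 89, 1, -40], [1, 41, 98, 1, -45], [1, 50, 106, 1, -50]]
```

View pics/s2z.png

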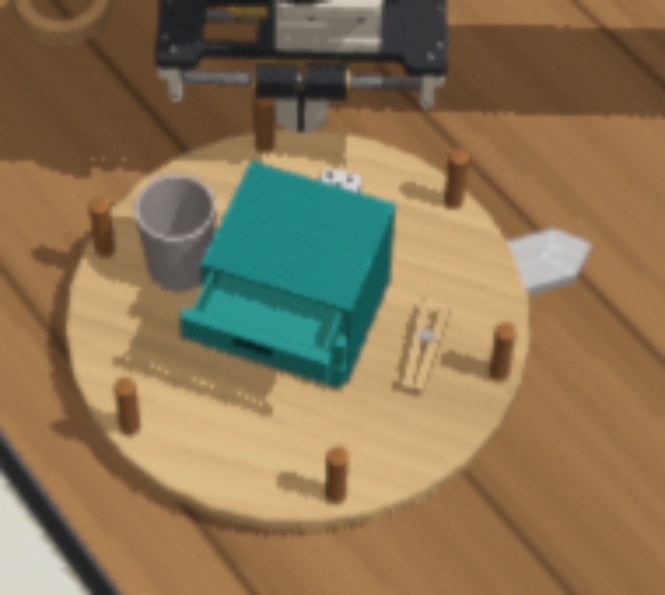

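The carousel has turned about 45° with the riders in place, and the pushed post leads the tool by about 11°. I'll continue the arc.

Emit:
carry_out([
  [1,0,11,1,-5],
  [1,2,23,1,-10],
  [1,5,35,1,-15],
  [1,8,47,1,-20],
  [1,13,58,1,-25],
  [1,19,69,1,-30],
  [1,25,79,1,-35],
  [1,33,89,1,-40],
  [1,41,98,1,-45],
  [1,50,106,1,-50],
])

```text
time: 5.35
tool_pos: [637.0, -129.3, 55.7]
tcp_rot: [3.14, 0.002, 1.779]
contact_force: [-1.2, -0.2, -1.3]
grip_width: 0.5
```

```bash
python3 - <<'E'
from h import *
o=bot.get_obs();p=o['tool_pos'][:2]-C0;print(np.degrees(np.arctan2(p[1],p[0])),np.hypot(*p),np.degrees(o['tcp_rot'][2]),o['contact_force'])
arc([-78+5*i for i in range(1,11)])
E
```

```text
-78.04824364221741 139.86388551548725 101.94767148296718 [-1.19227226 -0.23364105 -1.32937025]
[[1, 0, 12, 1, -5], [1, 2, 24, 1, -10], [1, 5, 36, 1, -15], [1, 8, 48, 1, -20], [1, 13, 59, 1, -25], [1, 19, 70, 1, -30], [1, 25, 80, 1, -35], [1, 33, 90, 1, -40], [1, 41, 99, 1, -45], [1, 50, 107, 1, -50]]
```

Emit:
carry_out([
  [1,0,12,1,-5],
  [1,2,24,1,-10],
  [1,5,36,1,-15],
  [1,8,48,1,-20],
  [1,13,59,1,-25],
  [1,19,70,1,-30],
  [1,25,80,1,-35],
  [1,33,90,1,-40],
  [1,41,99,1,-45],
  [1,50,107,1,-50],
])

```text
time: 6.6
tool_pos: [731.3, -58.2, 55.4]
tcp_rot: [-3.14, 0.003, 2.653]
contact_force: [0.3, -0.8, -0.2]
grip_width: 0.2
```

```bash
python3 - <<'E'
from h import *
c=snap('top','t3.png');s=snap('scene','s3.png')
im=cv2.imread('pics/s3.png')[190:360,230:420];cv2.imwrite('pics/s3z.png',cv2.resize(im,None,fx=3.5,fy=3.5))
o=bot.get_obs();p=o['tool_pos'][:2]-C0;print(np.degrees(np.arctan2(p[1],p[0])),np.hypot(*p),np.degrees(o['tcp_rot'][2]),o['contact_force'])
P=fit(s,np.array([612.,8.5]));print(phase(P,np.array([612.3,8.6])))
P=fit(c);print(phase(P,np.array([606.3,7])))
arc([-28+3*i for i in range(1,9)])
E
```

```text
-27.533928639538328 139.33241913890632 151.96107296239973 [-1.25398928  0.87869856  0.24021842]
(array([-136.77891493,  -76.6210868 ,  163.22326782,  103.25395536,
         43.53683037]), np.float64(-16.67719241791728))
(array([  42.37718863,  -77.51815526,  102.08075546, -137.83089427]), np.float64(-17.722776685651837))
[[1, 0, 6, 0, -3], [1, 0, 14, 0, -6], [1, 1, 21, 0, -9], [1, 2, 28, 0, -12], [1, 4, 35, 0, -15], [1, 6, 42, 0, -18], [1, 9, 49, 0, -21], [1, 11, 56, 0, -24]]
```

View pics/s3z.png

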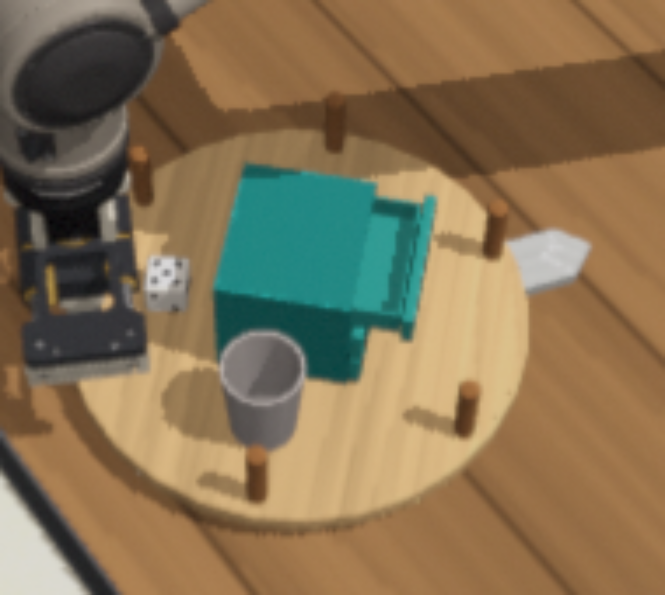

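The view shows the drawers facing near the tab, still short by about 30°. The posts are at -17° and the target is 13.1°. I'll go on slowly for 24°, then measure.

Emit:
carry_out([
  [1,0,6,0,-3],
  [1,0,14,0,-6],
  [1,1,21,0,-9],
  [1,2,28,0,-12],
  [1,4,35,0,-15],
  [1,6,42,0,-18],
  [1,9,49,0,-21],
  [1,11,56,0,-24],
  [1,11,56,0,-24],
])

```text
time: 7.82
tool_pos: [748.0, -2.1, 55.5]
tcp_rot: [-3.14, 0.003, 3.069]
contact_force: [0.7, -0.5, -0.4]
grip_width: 0.7
```

```bash
cat >> h.py <<'E'
def chk(tag):
    c=snap('top',f't{tag}.png');s=snap('scene',f's{tag}.png')
    im=cv2.imread(f'pics/s{tag}.png')[190:360,230:420];cv2.imwrite(f'pics/s{tag}z.png',cv2.resize(im,None,fx=3.5,fy=3.5))
    im=cv2.imread(f'pics/t{tag}.png')[160:305,235:365];cv2.imwrite(f'pics/t{tag}z.png',cv2.resize(im,None,fx=4,fy=4,interpolation=cv2.INTER_CUBIC))
    o=bot.get_obs();p=o['tool_pos'][:2]-C0;print(o['tool_pos'],np.degrees(np.arctan2(p[1],p[0])),np.hypot(*p),np.degrees(o['tcp_rot'][2]),o['contact_force'])
    P=fit(s,np.array([612.,8.5]));print('scene',phase(P,np.array([612.3,8.6])))
    P=fit(c);print('top',phase(P,np.array([606.3,7])))
E
python3 - <<'E'
from h import *
chk(4)
arc([-3,-2,-1,0,1,2,2.5])
E
```

```text
[747.99851001  -2.5833756   55.43065597] -4.119607753373259 140.3611672423262 175.81376359772855 [-1.41138299 -0.8043661  -0.23378704]
scene (array([-113.51176977, -173.69504637,  126.36319419,    2.3943934 ,
         66.79813809]), np.float64(5.681787733241973))
top (array([ -53.24217936,   66.41303433, -113.55999185]), np.float64(6.5369495197922545))
[[1, 0, 3, 0, -1], [1, 0, 5, 0, -2], [1, 1, 8, 0, -3], [1, 1, 10, 0, -4], [1, 1, 12, 0, -5], [1, 1, 15, 0, -6], [1, 1, 16, 0, -7]]
```

Emit:
carry_out([
  [1,0,3,0,-1],
  [1,0,5,0,-2],
  [1,1,8,0,-3],
  [1,1,10,0,-4],
  [1,1,12,0,-5],
  [1,1,14,0,-6],
  [1,1,14,0,-6],
])

```text
time: 8.8
tool_pos: [748.0, 11.8, 55.4]
tcp_rot: [-3.14, 0.002, -3.109]
contact_force: [-0.1, -0.5, 0.6]
grip_width: 0.1
```

```bash
python3 - <<'E'
from h import *
chk(5)
for n,C in (('t5.png',np.array([606.3,7])),('s5.png',np.array([612.3,8.6])),('top0.png',np.array([606.3,7])),('scene0.png',np.array([612.3,8.6]))):
    c=load(n);hsv=cv2.cvtColor(c['color'],cv2.COLOR_RGB2HSV);h,w=hsv.shape[:2]
    tx=onplane  # region: near tip
    u,v=proj(c,[C[0]-185*np.cos(np.radians(17)),C[1]+185*np.sin(np.radians(17)),10])
    m=(hsv[...,1]<70)&(hsv[...,2]>110);m=m.astype(np.uint8)
    k,l,st,ce=cv2.connectedComponentsWithStats(m);i=l[int(round(v)),int(round(u))]
    q=np.argwhere(l==i);Q=np.array([onplane(c,b,a,10)[:2] for a,b in q])-C
    r=np.hypot(*Q.T);a=np.degrees(np.arctan2(Q[:,1],Q[:,0]))
    print(n,i,len(q),'r',r.min(),r.max(),'ang mean',a.mean())
    for lo in(163,173,183,193): 
        s=(r>lo)&(r<lo+10); print('  ',lo,s.sum(),(a[s].min()+a[s].max())/2,a[s].mean() )
E
```

```text
[748.00195744  11.72692282  55.36858835] 1.7293421807693252 140.0657522867207 -178.18434731265066 [ 0.45998406  0.36990957 -0.57060708]
scene (array([-168.09654775,  131.84200443,    8.86616263,   72.09098866]), np.float64(11.180651330321135))
top (array([ -47.71332708,   71.79971776, -108.04604891]), np.float64(12.013440905809988))
t5.png 98 3211 r 133.70102785532617 307.0504452088563 ang mean 142.9225006179854
   163 160 0.31612076310752 140.61674310714005
   173 191 0.21764954837037465 136.65534196270212
   183 220 0.12136289577524906 137.34984931290816
   193 230 0.04871197832535756 143.97823399625523
s5.png 88 310 r 159.2123162090263 214.69213280669115 ang mean 162.79064210260262
   163 67 162.82048531481695 162.75331035621116
   173 68 162.8506465640114 162.65739327741974
   183 67 162.9496771199165 162.83966025227983
   193 57 163.2118925879227 163.23561084955728
top0.png 64 290 r 152.06177834518147 212.09974623723323 ang mean 162.73456484895192
   163 55 162.83363008582057 162.87342593398307
   173 55 162.89510012695678 162.8900512653801
   183 55 162.76915356141276 162.65172088942538
   193 47 162.48117065055692 162.41513367206522
scene0.png 70 307 r 159.95812165873738 214.69213280669115 ang mean 162.81611167360373
   163 67 162.82048531481695 162.75331035621116
   173 68 162.8506465640114 162.65739327741974
   183 67 162.9496771199165 162.83966025227983
   193 56 163.05647881510333 163.1201026366318
```

View pics/t5z.png

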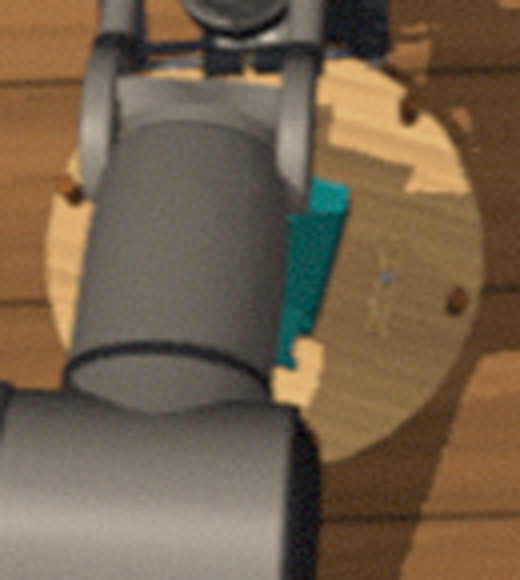

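View pics/s5z.png

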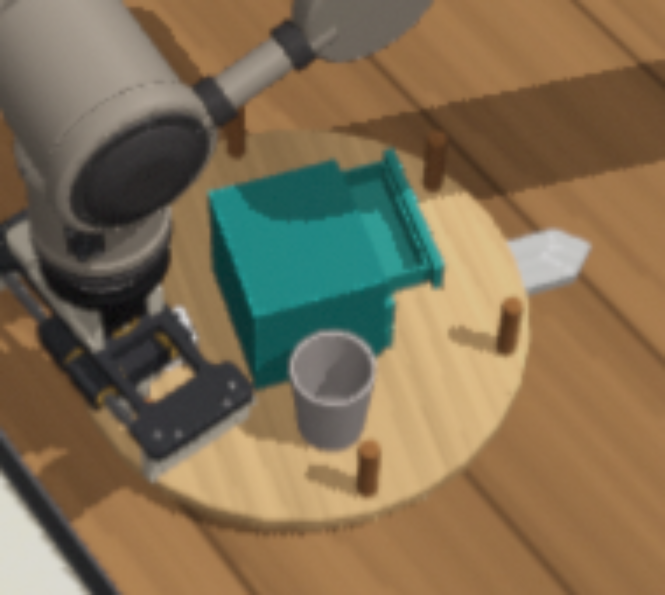

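The tab axis is at 162.8° in both views, so the posts must be at 12.8°, and they are now at about 12.0°. I'll push 2 mm more, back off, and lift clear for a clean look.

Emit:
carry_out([
  [1,0,1,0,0],
  [1,0,2,0,-1],
  [1,0,2,0,-1],
  [1,0,-3,0,0],
  [1,0,-10,0,0],
  [1,0,-10,-40,0],
  [1,0,-10,-90,0],
  [1,0,-10,-140,0],
  [1,0,-10,-170,0],
  [1,0,-10,-170,0],
])

```text
time: 10.15
tool_pos: [749.1, 1.4, 229.0]
tcp_rot: [-3.139, 0.009, -3.11]
contact_force: [0.4, 0.3, -0.3]
grip_width: 0.1
```

```bash
python3 - <<'E'
from h import *
o=bot.get_obs();p0=o['tool_pos']
q=np.array([408.,68.,200])
ds=[(p0[0]+(470-p0[0])*f,p0[1]+(300-p0[1])*f,167,p0[2]) for f in np.linspace(.12,1,9)]
rows(ds)
E
```

```text
[[1, 32, 37, 0, 15], [1, 62, 71, -1, 15], [1, 92, 104, -1, 15], [1, 121, 138, -1, 15], [1, 151, 172, -2, 15], [1, 181, 206, -2, 15], [1, 210, 240, -2, 15], [1, 240, 273, -3, 15], [1, 270, 307, -3, 15]]
```

Emit:
carry_out([
  [1,32,37,0,10],
  [1,62,71,0,15],
  [1,92,104,0,15],
  [1,121,138,0,15],
  [1,151,172,0,15],
  [1,181,206,0,15],
  [1,210,240,0,15],
  [1,240,273,0,15],
  [1,270,307,0,15],
])

```text
time: 11.28
tool_pos: [467.9, 300.1, 224.2]
tcp_rot: [-3.14, 0.007, 2.911]
contact_force: [-1.0, -0.3, -0.1]
grip_width: 0.1
```

```bash
python3 - <<'E'
from h import *
chk(6)
E
```

```text
[466.12939687 301.93538654 224.47942869] 115.72660452939593 326.8324721911128 167.01373952610822 [ 0.51726305 -0.07654686  0.58803342]
scene (array([-107.36346178, -167.44253414,  -47.16010806,  132.50954977,
         12.98693238,   72.87910267]), np.float64(12.734912809704651))
top (array([  12.7956145 ,  -47.1125354 ,   72.54830839, -107.05250245,
        132.70778853, -167.27448562]), np.float64(12.768699088660691))
```

View pics/t6z.png

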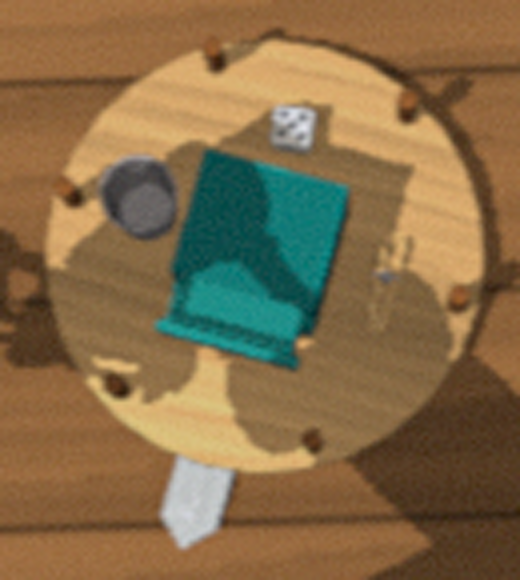

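View pics/s6z.png

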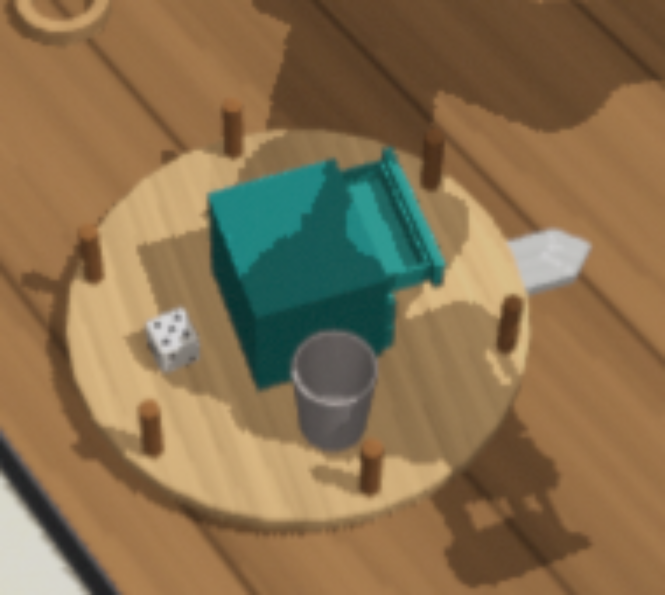

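The posts are at 12.75° in both views, against a target of 12.8°, so the drawers are aligned. The cup, die and peg stand in their places. Next I'll close the top drawer.

```bash
python3 - <<'E'
from h import *
c=load('t6.png')
m=(onplane(c,235+157/4,160+325/4,117)+onplane(c,235+298/4,160+365/4,117))/2; print(m, np.hypot(*(m[:2]-[606.3,7])))
f=np.array([np.cos(np.radians(162.8)),np.sin(np.radians(162.8))])
a=C0+135*f; o=bot.get_obs()['tool_pos']
rows([(o[0]+(a[0]-o[0])*k,o[1]+(a[1]-o[1])*k,162.8,224) for k in(.2,.4,.6,.8,1)]+[(*a,162.8,z) for z in(190,150,115,98,98)])
E
```

```text
[530.39090317  27.60695665 117.        ] 78.65645328498844
[[1, -14, -49, 1, 4], [1, -28, -98, 1, 4], [1, -42, -147, 1, 4], [1, -56, -196, 1, 4], [1, -70, -245, 1, 4], [1, -70, -245, 35, 4], [1, -69, -245, 75, 4], [1, -69, -245, 110, 4], [1, -69, -245, 127, 4], [1, -69, -245, 127, 4]]
```

Emit:
carry_out([
  [1,-14,-49,0,4],
  [1,-28,-98,0,4],
  [1,-42,-147,0,4],
  [1,-56,-196,0,4],
  [1,-70,-245,0,4],
  [1,-70,-245,35,4],
  [1,-69,-245,75,4],
  [1,-69,-245,110,4],
  [1,-69,-245,127,4],
  [1,-69,-245,127,4],
])

```text
time: 12.62
tool_pos: [477.5, 46.8, 96.2]
tcp_rot: [-3.14, 0.001, 2.844]
contact_force: [0.2, -0.8, 1.0]
grip_width: -0.1
```

```bash
python3 - <<'E'
from h import *
chk(7)
f=np.array([np.cos(np.radians(162.8)),np.sin(np.radians(162.8))])
rows([(*(C0+r*f),162.8,98) for r in(125,115,105,95,87,80,73,68)])
E
```

```text
[479.02705005  46.95764642  98.08795264] 162.98917001321013 134.87374718762172 162.98891329966696 [0.24686783 0.43687207 0.67611728]
scene (array([-107.3729558 , -167.25490716,  -47.10653989,  132.72017957,
         12.90296716,   72.99251793]), np.float64(12.81354383614861))
top (array([  12.66631295,  -47.12299672,   72.57449791, -106.9268625 ]), np.float64(12.797734258502807))
[[1, -10, 0, 0, 0], [1, -20, 0, 0, 0], [1, -30, 0, 0, 0], [1, -40, 0, 0, 0], [1, -48, 0, 0, 0], [1, -55, 0, 0, 0], [1, -62, 0, 0, 0], [1, -67, 0, 0, 0]]
```

View pics/s7z.png

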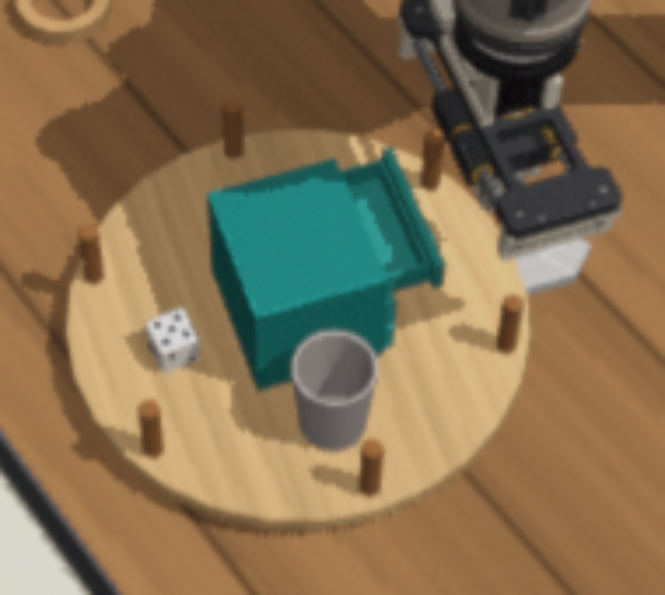

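The fingers stand before the centre of the drawer front, clear of everything. Now I'll push.

Emit:
carry_out([
  [1,-10,0,0,0],
  [1,-20,0,0,0],
  [1,-30,0,0,0],
  [1,-40,0,0,0],
  [1,-48,0,0,0],
  [1,-55,0,0,0],
  [1,-62,0,0,0],
  [1,-67,0,0,0],
  [1,-67,0,0,0],
])

```text
time: 13.85
tool_pos: [543.5, 27.2, 98.4]
tcp_rot: [-3.141, 0.006, 2.844]
contact_force: [-0.2, -0.1, -0.0]
grip_width: 0.5
```

Emit:
carry_out([
  [1,-2,0,0,0],
  [1,-4,0,0,0],
  [1,-5,0,0,0],
])

```text
time: 14.22
tool_pos: [548.3, 25.9, 98.4]
tcp_rot: [-3.141, 0.006, 2.845]
contact_force: [-0.3, -0.8, -0.2]
grip_width: -0.1
```

Emit:
carry_out([
  [1,-1,0,0,0],
  [1,-2,0,0,0],
  [1,-2,0,0,0],
])

```text
time: 14.6
tool_pos: [549.3, 25.5, 98.3]
tcp_rot: [-3.141, 0.004, 2.845]
contact_force: [-4.8, 1.6, 3.4]
grip_width: 0.4
```

```bash
python3 - <<'E'
from h import *
chk(8)
E
```

```text
[549.37850237  25.43926239  98.34670442] 162.98492041588247 61.30495183462335 162.98475498692207 [-4.06134806  1.39564826  2.72159909]
scene (array([-107.43664921,  -46.88476068,  132.7108112 ,   12.74752528,
         72.96789931]), np.float64(12.820961585883564))
top (array([  12.71373512,  -47.0306731 ,   72.50096573, -107.08237511,
        132.72079612, -167.34733512]), np.float64(12.745852062708371))
```

View pics/s8z.png

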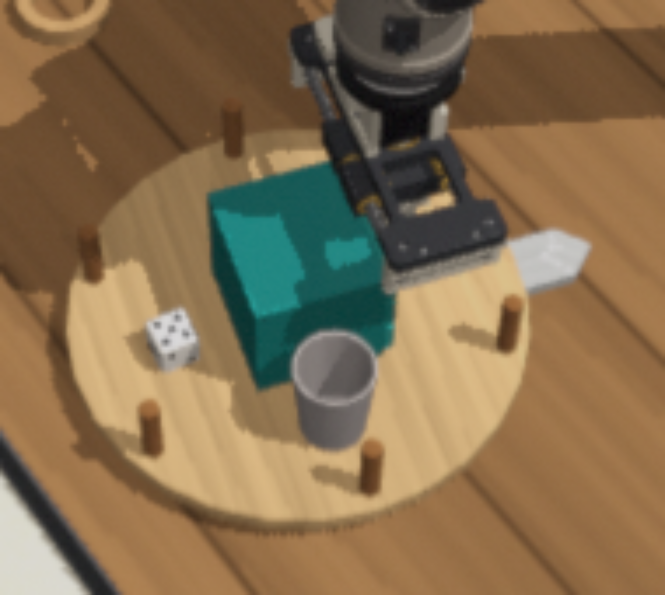

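The force has risen to about 5 N, well over the 0.8 N of drawer friction, so the drawer is on its stop. I'll nudge it 1 mm more, then retreat.

Emit:
carry_out([
  [1,-1,0,0,0],
  [1,-1,0,0,0],
])

```text
time: 14.95
tool_pos: [549.3, 25.5, 98.3]
tcp_rot: [-3.141, 0.002, 2.845]
contact_force: [-6.4, 1.9, 3.8]
grip_width: 0.5
```

Emit:
carry_out([
  [1,10,0,0,0],
  [1,35,0,0,0],
  [1,70,0,0,0],
  [1,85,0,-40,0],
  [1,85,60,-90,0],
  [1,85,120,-130,0],
  [1,85,180,-130,0],
  [1,85,235,-130,0],
  [1,85,235,-130,0],
])

```text
time: 16.08
tool_pos: [536.9, 278.8, 227.8]
tcp_rot: [3.141, 0.003, 2.848]
contact_force: [-0.2, -0.3, -0.4]
grip_width: 0.4
```

```bash
python3 - <<'E'
from h import *
chk(9)
c=load('t9.png')
W=cloud(c);hsv=cv2.cvtColor(c['color'],cv2.COLOR_RGB2HSV);z=W[...,2]
t=(hsv[...,0]>80)&(hsv[...,0]<100)&(hsv[...,1]>120)&(z>100)&(z<135)&(np.hypot(W[...,0]-606,W[...,1]-7)<150)
print(cv2.minAreaRect(W[t][:,:2].astype(np.float32)))
E
```

```text
[536.47234118 276.31975063 227.43368682] 104.90005049595491 278.1730833588436 163.11183497917523 [0.34267697 0.1924757  0.1052246 ]
scene (array([-107.27290881, -167.34487846,  -47.10256324,  132.40082051,
         12.9587328 ,   72.86861699]), np.float64(12.751312529950765))
top (array([  12.71481694,  -47.17352376,   72.34010447, -107.05250245,
        132.54712008, -167.34733512]), np.float64(12.671450793996529))
((603.5768432617188, 7.207019805908203), (98.30074310302734, 94.50895690917969), 72.9183120727539)
```

View pics/s9z.png

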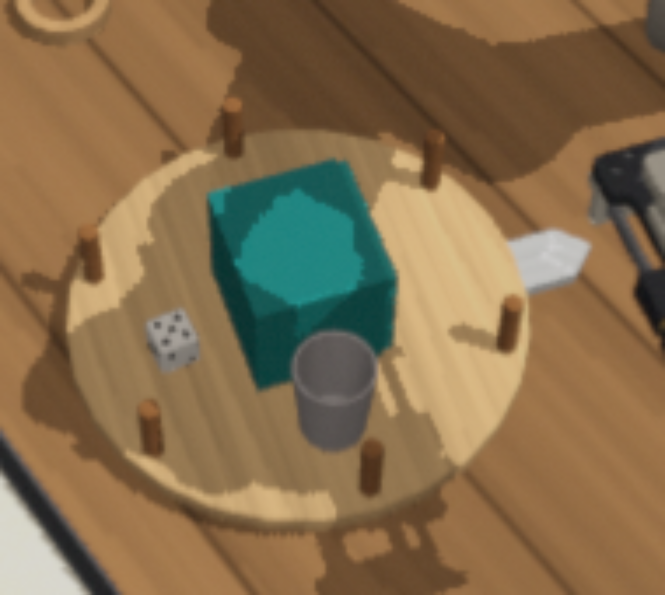

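View pics/t9z.png

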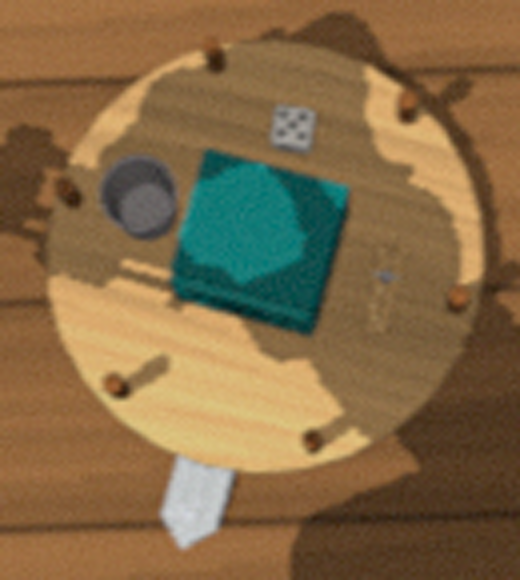

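View pics/s9.png

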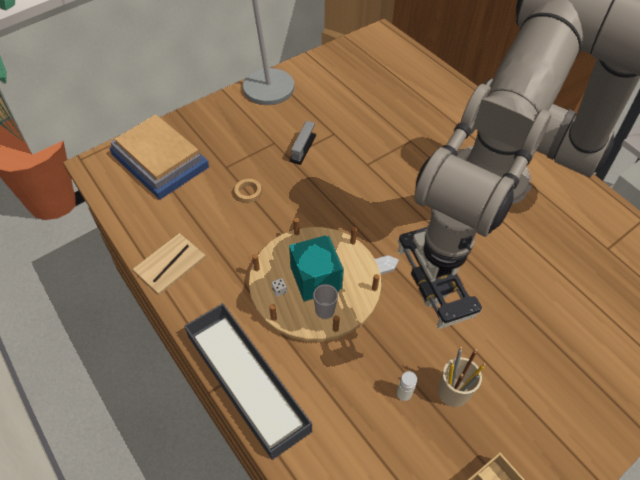

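The drawer is flush, the drawer fronts line up with the tab, and nothing else has moved. I'm handing it in.

```bash
python3 -c "
from plant import bot
print(bot.close_job())"
```

```text
the job is handed in; nothing more can be done
None
```

I turned the carousel about 174° anticlockwise by pushing one rim post with the shut fingers. Once the drawers faced the tab, I pushed the top drawer shut with the fingertips, backed the arm off and handed the job in at about 16 s.

- **Alignment:** in the last pictures the posts were at 12.67° (top view) and 12.75° (scene view), against a target of 12.8° from the tab's axis. That puts the drawer fronts about 0.1° off the tab.
- **Drawer:** it met its stop at about 7 N, and the front looks flush in both views. The unit measured about 98 × 95 mm from above.
- **Other objects:** the cup, die and peg are standing in their places on the disc. The pot, stapler, tape and glue look unmoved; I judged these by eye from the pictures.
- **Disagreements:** the two cameras disagreed by about 6 mm on where the carousel's axis is, though their angles agreed to within about 0.1°. Some readings during the push were thrown off by the gripper covering a post, so I relied only on the final unobstructed views.

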